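Refill the gap in the paint box and cover it

ROBOT

A 7-joint arm with a two-finger parallel gripper is mounted at the origin on the work surface. World frame = base frame: x ahead of the robot, y to its left, z up, the work surface at z = 0. Lengths are in mm, angles in rad, forces in N, time in s.
With the tool pointing down it reaches from about 400 to 850 mm from the base axis. Payload 10.4 kg.
Tool frame: the origin (TCP) lies between the finger pads; the fingertips stand 19 mm ahead of it and the grasp point (between the pads) is the TCP; z points along the fingers, y is the line along which they close (so a half turn about z gives the same grasp; the last joint's range is limited). The gripper opens to 85 mm and grips with 20 to 120 N. Pads are 22 mm wide; open, the fingers measure 114 mm over their backs; the gripper's body (76 mm by 85 mm) begins 54 mm behind the grasp point. The pads swing forward as they close: fully open they stand 13 mm farther back than shut.
Start: joints at [-1.365, 0.332, -0.065, 1.46, 0.022, 1.35, -0.088], TCP at [141.74, 608.735, 250.338] pointing down, gripper open.
Joint ranges: [-2.6, 2.6], [-0.5, 2.12], [-1.47, 1.34], [0.16, 2.42], [-1.27, 4.41], [0.06, 2.06], [-2.6, 2.6]. Speed limits (rad/s): [2.22, 2.22, 2.79, 2.79, 3.14, 3.14, 3.14].

INTERFACE

Orientations are given as a unit quaternion [w, x, y, z].
In Python, from cell import manip, imaging, finder gives the robot as it stands. The module is installed in compiled form; this text tells all that it offers.
- The arm moves only by the shell command python3 -m crank 'ROWS' [OPENING]. ROWS is JSON, a list of rows, each an object of numbers: "dx", "dy", "dz": the shift along the tool's x, y, z in units of 30 cm (1.0 is 30 cm); "roll": the turn about the tool's z in units of 360 degrees (1.0 is 360 degrees). A call has 1 to 5 rows; each row is the pose to reach, as a shift and turn from the pose commanded when the call began, along the tool's axes at that moment, turning the shorter way round; what a row does not reach only later rows make up. A row lasts 1/8 s, in which the tool goes at most 62.5 mm and 10.7 degrees, less where a joint would pass 70% of its speed; a pose out of reach is approached as far as the arm can. A call with a number of a shift or a turn outside -1 to 1 is refused whole. A call with a gripper value outside its range is refused whole. OPENING is the opening, from -1 (shut) to 1 (fully open), set as the call begins (- or left out, the last holds). The fingers move at their own pace and stop on an object; the grip force is fixed at half the most. Time passes only in rows, so rows that repeat a pose let the fingers close. It gives the time, the measured TCP pose, the force, the opening and the grip force at its end, in the units of the state.
- manip.observe(): the state, without advancing time (a new reading comes with each control period).
- imaging.camera(name): name is "scene" or "top"; returns a dict with "color" (400x640x3 uint8, red, green, blue), "depth" (400x640 float32, mm along the optical axis (not along the pixel's ray), 0 where there is no reading), "fx", "fy", "cx", "cy" (pixels), "R" (3x3) and "t" (3): a world point X has camera coordinates R X + t. Camera axes: x right, y down, z forward; pixel columns grow to the right and rows downward; lengths in mm; the calibration is good to about 2 mm. A picture is of the moment at which its call begins.
- manip.finish_job(): hands the job in; it is judged then, once.
Trained networks look in the newest picture that a camera, given by its name, has taken for a name from the list of things; names that differ only in an ending like _2 or _b are one class to them, and where a whole thing is asked for, a point or a joint stands for the part that bears it (a point fixed in the world has none). Each returns a list of dicts, best first, with "conf" (0 to 1); they miss things now and then, are a little off and sometimes report something else, mostly with a low value. They report only what shows in the picture. A call takes as long as a camera call. They do not tell look-alikes from the thing itself.
- finder.look_for(query, camera): "box" ([left, top, width, height] in pixels, round what is visible of it).
- finder.spot_point(query, camera): "location" ([row, column] in pixels: a listed point, or the origin of a listed thing).
The state is a dict: "time_s": time; "joint_positions": joint angles; "qd": joint speeds; "joint_torque": joint torques, N m; "tcp_pos": TCP position; "eef_rot": TCP orientation; "ft_force": force on the tool from outside, world axes, zero at the start; "torque": the same for the moment, N m; "width": finger opening in mm; "grip_force": force on a finger pad.
Only numpy, scipy, OpenCV 4.12 (cv2) and the standard library are available. Lean on these libraries where they do the work, as an engineer would, in place of code of your own. Each camera call takes 0.05 s, during which the arm holds its last target. There are 200 camera calls.

TASK

One ink jar has been left out on the bench: set it down gently, upright, in the middle of the one empty cell of the three-cell paint box; if the sliding wooden cover is in the way of that cell, slide it aside first. Then slide the cover along its rails so that it sits squarely over the cell you have just filled. Do not drop the jar or lay it on its side, and leave the two jars in the box and the bottle and vase on the bench as they are.

Things in the scene. Friction and masses are not known exactly. Their poses are not given: they have to be found in the camera images.
- jar: Squat round glass jar with a black screw cap, 56 mm diameter, 64 mm high. Origin: centre of its underside, z up. This is the one standing outside the box, on the bench. A taller bottle and a vase stand near it, in any order.
- jar_a: Squat round glass jar with a black screw cap, 56 mm diameter, 64 mm high. Origin: centre of its underside, z up. Stands in one of the cells of the box.
- jar_b: Squat round glass jar with a black screw cap, 56 mm diameter, 64 mm high. Origin: centre of its underside, z up. Stands in another cell of the box. The cell that holds neither jar_a nor jar_b is the empty one.
- paintbox: Open wooden box fixed to the bench, 180 (x) by 328 (y) mm. Origin: centre of its underside. Three cells in a row along y, each 100 (y) by 164 (x) mm inside, centres at y = -106, 0, 106 mm; floor top at 8 mm, walls and dividers only up to 30 mm. Two cover rails along y at x = -86 and 86 mm, 8 mm wide, 388 mm long, z 74 to 84 mm.
- cell_right (a point): Centre of the floor of the cell at y = -106 mm of the box (robot's right), axes as the box.
- cell_middle (a point): Centre of the floor of the cell at y = 0 of the box, axes as the box.
- cell_left (a point): Centre of the floor of the cell at y = +106 mm of the box (robot's left), axes as the box.
- cover (a joint): Slide of the pale wooden cover along the box's +y, in m: y of the cover's middle in the box frame, -0.13 to 0.13. At -0.106, 0, 0.106 it is centred over the right, middle, left cell. Stays where left (2 N to slide). The board is 180 (x) by 112 (y) by 8 mm, its top 92 mm above the bench, its underside 12 mm above the jars in the box.
- cover_batten (a point): Middle of the top of the dark wooden batten on the middle of the cover, to push or pinch: 70 (x) by 20 (y) mm, standing 30 mm above the cover board (its top 122 mm above the bench). Axes as the box.
- bottle: White round bottle, 60 mm diameter, 170 mm high, bystander. Origin: centre of its underside.
- vase: White porcelain vase, 72 mm across its belly, 130 mm high, bystander. Origin: centre of its underside.
Mind the look-alikes: they are no part of the job. Leave any purple or yellow look-alike of the jar alone.

How it is judged:
By the outcome, as a careful person would: the job done as asked, in the order asked, and still so for the second after the job is handed in, with the robot touching nothing.
It also fails if it takes over 72 s, if anything falls off the work surface, if the arm or the gripper's body presses on something with over 40 N, if the wrist force passes 120 N, or if a joint passes its speed limit or range.

## Working session

There is one attempt and no reset: what is moved stays moved. The work goes in short steps, Python scripts to look and compute and a shell command to move; the robot and the scene stay as the last step left them, time stands still between calls to the robot, and variables do not carry over. Pictures are saved under pics/ and viewed, at most 10 in all, crops included, and the job is handed in when it is done.

```bash
mkdir -p pics; cat > h.py <<'E'
import numpy as np,cv2
from cell import manip,imaging,finder
def px2w(c,u,v,d=None,z=None):
    R=np.array(c["R"]);t=np.array(c["t"])
    ray=np.array([(u-c["cx"])/c["fx"],(v-c["cy"])/c["fy"],1.])
    if z is None:
        if d is None:d=c["depth"][int(round(v)),int(round(u))]
        return R.T@(ray*d-t)
    C=-R.T@t;r=R.T@ray
    return C+r*(z-C[2])/r[2]
def cloud(c):
    v,u=np.mgrid[0:400,0:640];d=c["depth"]
    P=np.stack([(u-c["cx"])/c["fx"]*d,(v-c["cy"])/c["fy"]*d,d],-1)
    W=(P-np.array(c["t"]))@np.array(c["R"]);W[d==0]=np.nan
    return W
E
python3 - <<'E'
from h import *
s=manip.observe();print(s)
ims=[]
for n in("scene","top"):
    c=imaging.camera(n);cv2.imwrite(f"pics/{n}0.png",c["color"][:,:,::-1])
    print(n,np.round(-np.array(c["R"]).T@c["t"]))
    for q in("jar","paintbox","cover","bottle","vase"):
        print(q,[(np.round(o["box"]).tolist(),round(o["conf"],2)) for o in finder.look_for(q,n)][:6])
    for q in("jar","paintbox","cover_batten","cell_left","cell_middle","cell_right"):
        print(q,[(np.round(o["location"]).tolist(),round(o["conf"],2)) for o in finder.spot_point(q,n)][:6])
E
```

```text
{'time_s': 0.0, 'joint_positions': array([-1.36460038,  0.33283788, -0.06469823,  1.46097458,  0.02159538,
        1.34988116, -0.08851057]), 'qd': array([ 0.0006586 , -0.00031002, -0.00053199, -0.00055089,  0.00106195,
        0.00029908,  0.00065322]), 'joint_torque': array([-5.21332549e-05, -6.25462818e+01,  4.91323275e-02, -3.91612852e+01,
        1.61590381e-02,  1.02087285e-02,  1.55499379e-05]), 'tcp_pos': array([141.676205  , 608.36397092, 249.52124742]), 'eef_rot': array([-4.89804260e-05,  1.14144400e-01,  9.93463921e-01, -7.01123417e-04]), 'ft_force': array([ 0.14457244, -0.24074194, -1.11877867]), 'torque': array([ 0.01349182, -0.06386513,  0.03198537]), 'grip_force': 0.0, 'width': 85.16770068032173}
scene [1146.  465.  713.]
jar [([393.0, 262.0, 31.0, 36.0], 0.97), ([448.0, 252.0, 28.0, 36.0], 0.89), ([437.0, 207.0, 18.0, 37.0], 0.87), ([386.0, 192.0, 25.0, 33.0], 0.8), ([408.0, 227.0, 22.0, 38.0], 0.66), ([184.0, 200.0, 22.0, 27.0], 0.64)]
paintbox [([141.0, 167.0, 173.0, 106.0], 0.65)]
cover [([208.0, 184.0, 81.0, 58.0], 0.57)]
bottle [([335.0, 226.0, 35.0, 72.0], 0.78)
[... 546 characters left out ...]
 207.0, 27.0, 26.0], 0.79), ([190.0, 255.0, 27.0, 21.0], 0.77), ([440.0, 160.0, 35.0, 28.0], 0.63), ([414.0, 164.0, 12.0, 29.0], 0.62)]
paintbox [([331.0, 130.0, 177.0, 90.0], 0.63)]
cover [([360.0, 136.0, 60.0, 78.0], 0.94)]
bottle [([250.0, 140.0, 32.0, 38.0], 0.68)]
vase [([270.0, 207.0, 29.0, 34.0], 0.94), ([363.0, 131.0, 53.0, 82.0], 0.67)]
jar [([211.0, 181.0], 0.92), ([269.0, 256.0], 0.91), ([179.0, 226.0], 0.88), ([176.0, 447.0], 0.85), ([266.0, 206.0], 0.65), ([221.0, 223.0], 0.61)]
paintbox [([177.0, 411.0], 0.76)]
cover_batten [([166.0, 389.0], 0.79)]
cell_left [([181.0, 413.0], 0.72), ([179.0, 366.0], 0.57)]
cell_middle [([178.0, 408.0], 0.93)]
cell_right [([176.0, 452.0], 0.94)]
```

View pics/scene0.png

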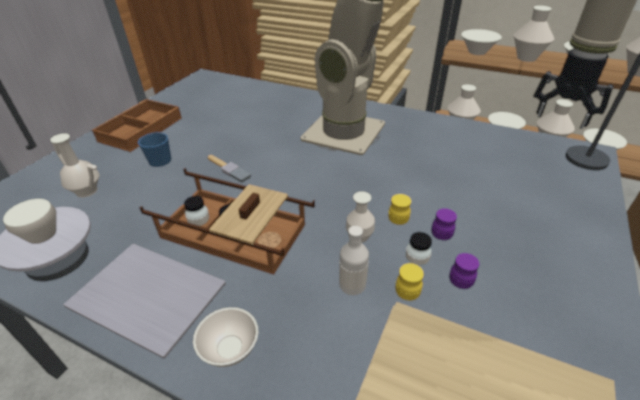

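View pics/top0.png

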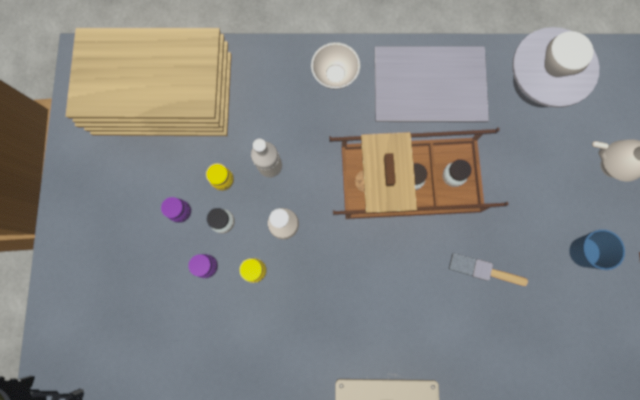

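The black-capped jar is at top (219,220) / scene (420,246). The purple jars (top (176,209), (202,266)) and the yellow ones (top (218,176), (252,270)) are look-alikes. Jars show in the right cell (457,172) and middle cell (418,175), so the left cell is empty. It has a flat disc near (360,180) and the cover partly over it. Next I measure and take an enlarged crop.

```bash
python3 - <<'E'
from h import *
c=imaging.camera("top");W=cloud(c);s=imaging.camera("scene");S=cloud(s)
a=cv2.resize(c["color"][125:285,150:310],(480,480),interpolation=cv2.INTER_CUBIC)
b=cv2.resize(s["color"][165:275,130:320],(800,463),interpolation=cv2.INTER_CUBIC)[:, :]
b=cv2.resize(b,(800,463));o=np.zeros((600,800,3),np.uint8)
b=cv2.resize(s["color"][165:275,135:315],(480,293));a=cv2.resize(a,(300,300))
d=cv2.resize(c["color"][120:225,325:515],(480,265))
o[:300,:300]=a;o[:293,310:790]=b;o[310:575,310:790]=d
cv2.imwrite("pics/crop1.png",o[:,:,::-1])
r=lambda x:np.round(x,1).tolist()
# object tops in top view
for n,(u,v) in dict(jar=(218,219),ja=(457,171),jb=(420,176),disc=(359,181),yel1=(217,174),yel2=(252,269),vase=(279,217),bottle=(260,146),cover=(375,150),bat=(389,170)).items():
    p=W[v-1:v+2,u-1:u+2].reshape(-1,3);print(n,r(np.nanmedian(p,0)))
def blob(W,m,zlo,zhi,x,y,rad):
    k=(W[...,2]>zlo)&(W[...,2]<zhi)&(np.hypot(W[...,0]-x,W[...,1]-y)<rad)
    q=W[k];(cx,cy),rr=cv2.minEnclosingCircle(q[:,:2].astype(np.float32));return len(q),r(np.array([cx,cy,rr])),r(np.median(q,0))
for n,(u,v) in dict(jar=(218,219),vase=(279,217),bottle=(260,146),yel1=(217,174),yel2=(252,269),pur1=(174,208),pur2=(202,265)).items():
    p=W[v,u];print(n,"top",blob(W,0,p[2]-5,p[2]+5,p[0],p[1],40),"side",blob(W,0,15,300,p[0],p[1],45))
j=W[219,218]
print("scene jar",blob(S,0,55,70,j[0],j[1],40))
for M in(W,S):
  g=lambda zl,zh:(M[...,2]>zl)&(M[...,2]<zh)&(M[...,0]>380)&(M[...,0]<720)&(M[...,1]>-220)&(M[...,1]<190)
  for z in((88,96),(117,127),(78,86),(26,33)):
    q=M[g(*z)][:,:2].astype(np.float32)
    if len(q)>5:
        R=cv2.minAreaRect(q);print(z,len(q),[r(np.array(R[0])),r(np.array(R[1])),round(R[2],1)])
E
```

```text
jar [470.8, 384.7, 64.8]
ja [585.1, -161.0, 71.2]
jb [572.3, -76.2, 71.8]
disc [575.5, 59.7, 9.3]
yel1 [576.3, 392.5, 64.8]
yel2 [358.5, 302.5, 65.0]
vase [466.8, 237.4, 129.2]
bottle [610.7, 276.1, 170.0]
cover [627.8, 28.1, 92.4]
bat [573.2, 1.0, 122.2]
jar top (353, [473.5, 388.3, 25.0], [473.2, 387.4, 64.1]) side (533, [472.1, 386.0, 27.6], [470.4, 381.9, 63.1])
vase top (266, [464.6, 237.9, 20.2], [464.3, 238.2, 130.0]) side (757, [462.8, 236.3, 35.3], [456.6, 231.2, 76.9])
bottle top (136, [612.9, 278.4, 13.8], [612.8, 278.1, 169.9]) side (842, [612.3, 278.1, 30.3], [601.2, 271.4, 112.9])
yel1 top (354, [578.1, 393.5, 25.5], [577.0, 394.0, 63.9]) side (535, [576.5, 392.6, 28.4], [572.2, 388.5, 62.6])
yel2 top (382, [357.3, 306.8, 24.9], [356.5, 306.3, 64.0]) side (517, [357.3, 306.4, 28.1], [356.3, 302.2, 63.1])
pur1 top (365, [497.4, 495.0, 25.3], [497.7, 494.0, 63.8]) side (573, [497.6, 493.6, 28.2], [493.9, 486.7, 62.2])
pur2 top (386, [366.2, 423.1, 25.2], [366.4, 422.0, 63.8]) side (561, [366.1, 420.5, 27.9], [366.1, 415.4, 62.8])
scene jar (326, [472.7, 388.4, 26.3], [477.7, 389.1, 64.7])
(88, 96) 3479 [[579.8, -38.9], [180.9, 334.4], 3.2]
(117, 127) 285 [[577.4, -0.8], [70.0, 20.3], 3.7]
(78, 86) 785 [[580.8, -48.3], [181.7, 353.2], 3.3]
(26, 33) 1086 [[581.6, -62.8], [181.2, 324.0], 3.3]
(88, 96) 2097 [[579.2, -39.0], [183.1, 337.8], 3.4]
(117, 127) 194 [[578.6, 0.2], [70.5, 20.4], 3.4]
(78, 86) 763 [[579.8, -47.8], [184.7, 355.5], 3.4]
(26, 33) 1006 [[579.9, -61.4], [185.3, 324.3], 3.2]
```

View pics/crop1.png

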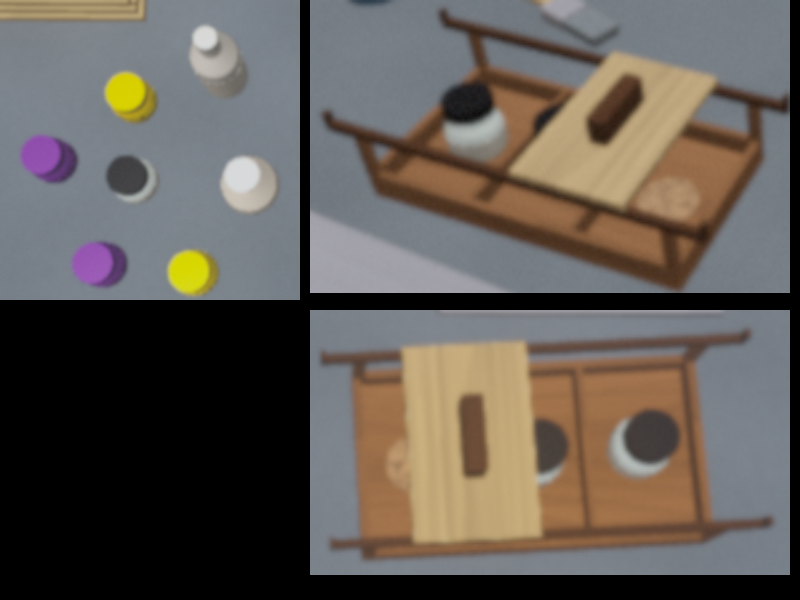

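The crop confirms the only clear, black-capped jar outside the box, and its top is 64 mm high at (473, 388). The left cell holds only a flat decal (z ≈ 9). I'll refine the box pose (my y cut was too tight) and work out the first move.

```bash
cat >> h.py <<'E'
from scipy.spatial.transform import Rotation as Ro
def to(x,y,z,ang,s=None):
    "shift for crank; ang=world angle(deg) of closing axis"
    s=s or manip.observe();q=s["eef_rot"];M=Ro.from_quat([q[1],q[2],q[3],q[0]]).as_matrix()
    d=M.T@(np.array([x,y,z])-s["tcp_pos"])/300
    a=np.degrees(np.arctan2(M[1,1],M[0,1]));r=-((ang-a+90)%180-90)/360
    print("at",np.round(s["tcp_pos"],1),"ang %.1f"%a,"-> d",np.round(d,4),"roll %.4f"%r)
E
python3 - <<'E'
from h import *
r=lambda x:np.round(x,1).tolist()
for n in("top","scene"):
  M=cloud(imaging.camera(n))
  g=(M[...,0]>440)&(M[...,0]<720)&(M[...,1]>-300)&(M[...,1]<190)
  for z in((77,90),(26,33),(15,33)):
    q=M[g&(M[...,2]>z[0])&(M[...,2]<z[1])][:,:2].astype(np.float32)
    R=cv2.minAreaRect(q);print(z,len(q),[r(np.array(R[0])),r(np.array(R[1])),round(R[2],1)])
to(577,0,250,93.3)
E
```

```text
(77, 90) 1456 [[582.1, -65.3], [181.8, 387.2], 3.4]
(26, 33) 1291 [[581.6, -65.0], [181.6, 328.9], 3.0]
(15, 33) 1704 [[581.8, -65.0], [181.9, 328.7], 3.2]
(77, 90) 1122 [[580.9, -64.5], [185.2, 389.2], 3.3]
(26, 33) 1120 [[581.4, -64.8], [184.2, 330.6], 3.5]
(15, 33) 1910 [[581.1, -64.4], [184.4, 331.1], 3.4]
at [141.8 608.7 250.4] ang 76.9 -> d [-1.8733e+00 -1.6471e+00  9.0000e-04] roll -0.0456
```

```bash
R='python3 -m crank'
python3 -m crank '[{"dx":-0.75,"dy":-0.66,"roll":-0.045},{"dx":-0.75,"dy":-0.66,"roll":-0.045},{"dx":-0.75,"dy":-0.66,"roll":-0.045},{"dx":-0.75,"dy":-0.66,"roll":-0.045},{"dx":-0.75,"dy":-0.66,"roll":-0.045}]' 1
python3 -c "from h import *;to(577.8,0,250,93.3)"
```

```text
at [141.8 608.7 250.4] ang 76.9 -> d [-1.8759e+00 -1.6465e+00  9.0000e-04] roll -0.0456validation failed for argument at $[0]...
```

```bash
python3 -m crank '[{"dx":-0.75,"dy":-0.66,"dz":0,"roll":-0.045},{"dx":-0.75,"dy":-0.66,"dz":0,"roll":-0.045},{"dx":-0.75,"dy":-0.66,"dz":0,"roll":-0.045},{"dx":-0.75,"dy":-0.66,"dz":0,"roll":-0.045},{"dx":-0.75,"dy":-0.66,"dz":0,"roll":-0.045}]' 1
echo; python3 -c "from h import *;to(577.8,0,250,93.3)"
```

```text
time_s: 2.02
tcp_pos: [317.4, 362.6, 250.6]
eef_rot: [0.0, -0.026, 1.0, 0.0]
ft_force: [0.3, 0.0, -0.3]
width: 85.2
grip_force: 0.0

at [317.4 362.6 250.6] ang 93.0 -> d [-0.8036 -1.2523  0.0017] roll -0.0008
```

```bash
python3 -m crank '[{"dx":-0.6,"dy":-0.93,"dz":0,"roll":0},{"dx":-0.6,"dy":-0.93,"dz":0,"roll":0},{"dx":-0.6,"dy":-0.93,"dz":0,"roll":0},{"dx":-0.6,"dy":-0.93,"dz":0,"roll":0},{"dx":-0.6,"dy":-0.93,"dz":0,"roll":0}]'
echo; python3 -c "from h import *;to(577.8,0,180,93.3)"
```

```text
time_s: 2.65
tcp_pos: [500.2, 110.1, 250.7]
eef_rot: [0.0, -0.027, 1.0, 0.0]
ft_force: [1.3, 1.1, -0.1]
width: 85.6
grip_force: 0.0

at [500.2 110.1 250.7] ang 93.1 -> d [-0.238  -0.3806  0.2357] roll -0.0005
```

```bash
python3 -m crank '[{"dx":-0.238,"dy":-0.38,"dz":0.235,"roll":0},{"dx":-0.238,"dy":-0.38,"dz":0.235,"roll":0},{"dx":-0.238,"dy":-0.38,"dz":0.235,"roll":0},{"dx":-0.238,"dy":-0.38,"dz":0.235,"roll":0},{"dx":-0.238,"dy":-0.38,"dz":0.235,"roll":0}]'
echo; python3 -c "from h import *;to(577.8,0,116,93.3)"
```

```text
time_s: 3.28
tcp_pos: [576.7, 2.8, 180.2]
eef_rot: [0.0, -0.027, 1.0, 0.0]
ft_force: [0.6, 0.6, 0.9]
width: 85.3
grip_force: 0.0

at [576.7   2.8 180.2] ang 93.1 -> d [-0.0031 -0.0095  0.2138] roll -0.0005
```

Down, then close on the batten.

```bash
python3 -m crank '[{"dx":-0.003,"dy":-0.009,"dz":0.1,"roll":0},{"dx":-0.003,"dy":-0.009,"dz":0.213,"roll":0},{"dx":-0.003,"dy":-0.009,"dz":0.213,"roll":0},{"dx":-0.003,"dy":-0.009,"dz":0.213,"roll":0}]'
python3 -m crank '[{"dx":0,"dy":0,"dz":0,"roll":0},{"dx":0,"dy":0,"dz":0,"roll":0},{"dx":0,"dy":0,"dz":0,"roll":0},{"dx":0,"dy":0,"dz":0,"roll":0},{"dx":0,"dy":0,"dz":0,"roll":0}]' -1
echo; python3 -c "from h import *;to(583.8,-105,116,93.3)"
```

```text
time_s: 3.78
tcp_pos: [578.5, -0.1, 117.6]
eef_rot: [0.001, -0.027, 1.0, 0.0]
ft_force: [0.4, 0.3, -0.0]
width: 85.7
grip_force: 0.0
time_s: 4.4
tcp_pos: [577.9, -0.8, 116.3]
eef_rot: [0.0, -0.027, 1.0, 0.0]
ft_force: [-2.6, -0.2, 6.6]
width: 18.9
grip_force: 58.8

at [577.9  -0.8 116.3] ang 93.1 -> d [-0.0009 -0.3479  0.0009] roll -0.0006
```

```bash
python3 -m crank '[{"dx":0,"dy":-0.04,"dz":0,"roll":0},{"dx":0,"dy":-0.12,"dz":0,"roll":0},{"dx":0,"dy":-0.22,"dz":0,"roll":0},{"dx":0,"dy":-0.31,"dz":0,"roll":0},{"dx":0,"dy":-0.35,"dz":0,"roll":0}]'
python3 -m crank '[{"dx":0,"dy":0,"dz":0,"roll":0},{"dx":0,"dy":0,"dz":0,"roll":0},{"dx":0,"dy":0,"dz":0,"roll":0},{"dx":0,"dy":0,"dz":0,"roll":0}]' 1
python3 -m crank '[{"dx":0,"dy":0,"dz":-0.1,"roll":0},{"dx":0,"dy":0,"dz":-0.25,"roll":0},{"dx":0,"dy":0,"dz":-0.45,"roll":0},{"dx":0,"dy":0,"dz":-0.45,"roll":0}]'
python3 - <<'E'
from h import *
c=imaging.camera("scene");M=cloud(c);cv2.imwrite("pics/s2.png",c["color"][100:330,100:520,::-1])
g=(M[...,2]>117)&(M[...,2]<127)&(M[...,0]>530)&(M[...,0]<620)&(M[...,1]>-250)&(M[...,1]<60);q=M[g][:,:2].astype(np.float32)
print(len(q),cv2.minAreaRect(q))
to(473,388,250,40)
E
```

```text
time_s: 5.03
tcp_pos: [584.0, -106.7, 116.3]
eef_rot: [0.001, -0.027, 1.0, 0.0]
ft_force: [1.0, 3.6, 6.1]
width: 19.0
grip_force: 60.9
time_s: 5.52
tcp_pos: [583.4, -105.1, 115.8]
eef_rot: [-0.0, -0.027, 1.0, 0.0]
ft_force: [-0.3, 0.1, 0.1]
width: 85.4
grip_force: 0.0
time_s: 6.02
tcp_pos: [585.5, -106.2, 255.8]
eef_rot: [0.004, -0.027, 1.0, -0.0]
ft_force: [-0.0, 0.7, -0.8]
width: 85.2
grip_force: 0.0
172 ((583.7262573242188, -106.16112518310547), (70.62456512451172, 21.68269920349121), 5.882495880126953)
at [ 584.4 -105.7  253. ] ang 93.1 -> d [0.2818 1.6635 0.0089] roll 0.1475
```

View pics/s2.png

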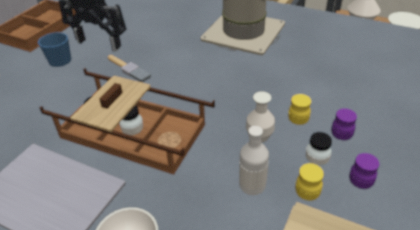

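The cover now sits over the right and middle cells (crop (110,100)), and the left cell is open (172,138). Next I move to the jar.

```bash
python3 -m crank '[{"dx":0.15,"dy":0.88,"dz":0,"roll":0.147},{"dx":0.15,"dy":0.88,"dz":0,"roll":0.147},{"dx":0.15,"dy":0.88,"dz":0,"roll":0.147},{"dx":0.15,"dy":0.88,"dz":0,"roll":0.147},{"dx":0.15,"dy":0.88,"dz":0,"roll":0.147}]'
echo; python3 -c "from h import *;to(473,388,250,40)"
```

```text
time_s: 6.7
tcp_pos: [522.9, 157.5, 249.6]
eef_rot: [-0.001, 0.388, 0.922, -0.001]
ft_force: [0.7, -0.0, 0.2]
width: 85.4
grip_force: 0.0

at [522.9 157.5 249.6] ang 44.3 -> d [ 0.6661  0.4174 -0.0014] roll 0.0119
```

```bash
python3 -m crank '[{"dx":0.666,"dy":0.417,"dz":0,"roll":0.012},{"dx":0.666,"dy":0.417,"dz":0,"roll":0.012},{"dx":0.666,"dy":0.417,"dz":0,"roll":0.012},{"dx":0.666,"dy":0.417,"dz":0,"roll":0.012},{"dx":0.666,"dy":0.417,"dz":0,"roll":0.012}]'
echo; python3 -c "from h import *;to(473,388,110,40)"
```

```text
time_s: 7.32
tcp_pos: [470.2, 389.7, 248.5]
eef_rot: [-0.001, 0.418, 0.909, -0.001]
ft_force: [0.3, -1.0, -0.3]
width: 85.2
grip_force: 0.0

at [470.2 389.7 248.5] ang 40.6 -> d [-0.011   0.0049  0.4618] roll 0.0018
```

```bash
python3 -m crank '[{"dx":-0.011,"dy":0.005,"dz":0.2,"roll":0},{"dx":-0.011,"dy":0.005,"dz":0.4,"roll":0},{"dx":-0.011,"dy":0.005,"dz":0.46,"roll":0},{"dx":-0.011,"dy":0.005,"dz":0.46,"roll":0}]'
python3 -c "
from h import *
for i in range(3): imaging.camera('scene');to(473,388,32,40)"
```

```text
time_s: 7.82
tcp_pos: [476.6, 383.2, 112.7]
eef_rot: [-0.0, 0.421, 0.907, -0.001]
ft_force: [0.2, -0.5, 1.1]
width: 85.2
grip_force: 0.0
at [477.4 384.  114.4] ang 40.2 -> d [ 0.0197 -0.003   0.2745] roll 0.0005
at [477.8 384.4 115.2] ang 40.2 -> d [ 0.0194 -0.0053  0.2773] roll 0.0006
at [477.9 384.6 115.5] ang 40.2 -> d [ 0.019  -0.0062  0.2782] roll 0.0006
```

```bash
python3 -m crank '[{"dx":0.019,"dy":-0.006,"dz":0,"roll":0},{"dx":0.019,"dy":-0.006,"dz":0.12,"roll":0},{"dx":0.019,"dy":-0.006,"dz":0.22,"roll":0},{"dx":0.019,"dy":-0.006,"dz":0.278,"roll":0},{"dx":0.019,"dy":-0.006,"dz":0.278,"roll":0}]'
python3 -m crank '[{"dx":0,"dy":0,"dz":0,"roll":0},{"dx":0,"dy":0,"dz":0,"roll":0},{"dx":0,"dy":0,"dz":0,"roll":0},{"dx":0,"dy":0,"dz":0,"roll":0},{"dx":0,"dy":0,"dz":0,"roll":0}]' -1
python3 -c "
from h import *
for i in range(3): imaging.camera('scene')
to(473,388,240,40)"
```

```text
time_s: 8.6
tcp_pos: [471.2, 387.0, 29.1]
eef_rot: [-0.0, 0.421, 0.907, -0.001]
ft_force: [-0.0, 0.7, -0.4]
width: 85.2
grip_force: 0.0
time_s: 9.22
tcp_pos: [472.5, 387.9, 31.6]
eef_rot: [0.0, 0.421, 0.907, 0.001]
ft_force: [-2.0, -1.4, 8.9]
width: 53.9
grip_force: 62.4
at [472.5 387.8  31.6] ang 40.2 -> d [-3.000e-04  3.600e-03 -6.946e-01] roll 0.0006
```

```bash
python3 -m crank '[{"dx":0,"dy":0,"dz":-0.05,"roll":0},{"dx":0,"dy":0,"dz":-0.15,"roll":0},{"dx":0,"dy":0,"dz":-0.3,"roll":0},{"dx":0,"dy":0,"dz":-0.45,"roll":0},{"dx":0,"dy":0,"dz":-0.58,"roll":0}]'
python3 -m crank '[{"dx":0,"dy":0,"dz":-0.1,"roll":0},{"dx":0,"dy":0,"dz":-0.14,"roll":0},{"dx":0,"dy":0,"dz":-0.14,"roll":0}]'
python3 -c "
from h import *
for i in range(3): c=imaging.camera('scene')
cv2.imwrite('pics/s3.png',c['color'][60:330,200:560,::-1])
to(575.4,40.8,245,3.3)"
```

```text
time_s: 10.0
tcp_pos: [471.7, 386.9, 206.5]
eef_rot: [0.0, 0.421, 0.907, 0.001]
ft_force: [1.0, 0.9, -4.2]
width: 53.9
grip_force: 64.2
time_s: 10.38
tcp_pos: [471.7, 387.0, 245.9]
eef_rot: [0.0, 0.421, 0.907, 0.0]
ft_force: [-0.3, -0.3, -3.3]
width: 54.0
grip_force: 64.2
at [471.1 386.6 244. ] ang 40.2 -> d [-1.1048 -0.4789 -0.0021] roll 0.1026
```

View pics/s3.png

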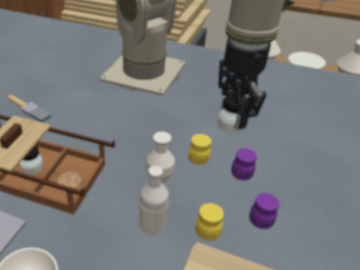

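The jar is held upright at crop (231,118). I carry it over to the left cell.

```bash
python3 -m crank '[{"dx":-0.08,"dy":-0.035,"dz":0,"roll":0.01},{"dx":-0.23,"dy":-0.1,"dz":0,"roll":0.03},{"dx":-0.4,"dy":-0.173,"dz":0,"roll":0.05},{"dx":-0.57,"dy":-0.247,"dz":0,"roll":0.07},{"dx":-0.74,"dy":-0.32,"dz":0,"roll":0.09}]'
python3 -c "
from h import *
for i in range(4): c=imaging.camera('scene')
to(575.4,40.8,245,3.3)"
```

```text
time_s: 11.15
tcp_pos: [541.7, 152.4, 244.9]
eef_rot: [-0.0, 0.66, 0.752, -0.0]
ft_force: [1.3, -0.4, -2.1]
width: 54.0
grip_force: 64.2
at [541.7 153.3 245. ] ang 7.6 -> d [-0.3866  0.0618  0.    ] roll 0.0119
```

```bash
python3 -m crank '[{"dx":-0.1,"dy":0.015,"dz":0,"roll":0.012},{"dx":-0.22,"dy":0.035,"dz":0,"roll":0.012},{"dx":-0.34,"dy":0.055,"dz":0,"roll":0.012},{"dx":-0.386,"dy":0.062,"dz":0,"roll":0.012},{"dx":-0.386,"dy":0.062,"dz":0,"roll":0.012}]'
python3 -c "
from h import *
for i in range(4): c=imaging.camera('scene')
to(575.4,40.8,60,3.3)"
```

```text
time_s: 11.98
tcp_pos: [575.8, 43.0, 245.2]
eef_rot: [-0.0, 0.686, 0.728, -0.0]
ft_force: [0.2, -0.3, -2.1]
width: 53.5
grip_force: 64.2
at [575.6  45.1 245.3] ang 3.6 -> d [-0.0148 -0.0012  0.6176] roll 0.0009
```

```bash
python3 -m crank '[{"dx":-0.014,"dy":-0.001,"dz":0.08,"roll":0.001},{"dx":-0.014,"dy":-0.001,"dz":0.22,"roll":0.001},{"dx":-0.014,"dy":-0.001,"dz":0.38,"roll":0.001},{"dx":-0.014,"dy":-0.001,"dz":0.52,"roll":0.001},{"dx":-0.014,"dy":-0.001,"dz":0.6,"roll":0.001}]'
python3 -c "
from h import *
for i in range(5): c=imaging.camera('scene')
to(575.4,40.8,40,3.3)"
```

```text
time_s: 12.8
tcp_pos: [574.6, 40.5, 63.2]
eef_rot: [-0.001, 0.687, 0.727, -0.001]
ft_force: [-0.1, 0.4, -2.9]
width: 53.6
grip_force: 64.1
at [576.5  39.8  66.7] ang 3.2 -> d [ 0.0036 -0.0036  0.0889] roll -0.0003
```

```bash
python3 -m crank '[{"dx":0.003,"dy":-0.003,"dz":0.03,"roll":0},{"dx":0.003,"dy":-0.003,"dz":0.055,"roll":0},{"dx":0.003,"dy":-0.003,"dz":0.072,"roll":0},{"dx":0.003,"dy":-0.003,"dz":0.082,"roll":0},{"dx":0.003,"dy":-0.003,"dz":0.085,"roll":0}]'
python3 -c "
from h import *
for i in range(4): c=imaging.camera('scene')
to(575.4,40.8,39.6,3.3);print(manip.observe()['ft_force'])"
```

```text
time_s: 13.68
tcp_pos: [574.8, 39.9, 39.8]
eef_rot: [-0.0, 0.687, 0.726, -0.0]
ft_force: [-0.7, 0.0, -3.0]
width: 53.6
grip_force: 64.2
at [575.   39.9  40.1] ang 3.1 -> d [0.0028 0.0016 0.0018] roll -0.0004
[-0.51934372 -0.07289045 -2.51643419]
```

Not touching yet, so I creep down in sub-millimetre steps.

```bash
python3 -m crank '[{"dx":0.002,"dy":0.001,"dz":0.001,"roll":0},{"dx":0.002,"dy":0.001,"dz":0.002,"roll":0},{"dx":0.002,"dy":0.001,"dz":0.003,"roll":0},{"dx":0.002,"dy":0.001,"dz":0.003,"roll":0}]'
python3 -c "
from h import *
for i in range(3): c=imaging.camera('scene')
to(575.4,40.8,39.6,3.3);print(manip.observe()['ft_force'])"
```

```text
time_s: 14.38
tcp_pos: [575.3, 40.7, 39.7]
eef_rot: [-0.0, 0.687, 0.726, 0.0]
ft_force: [-2.5, -0.1, 6.9]
width: 53.6
grip_force: 65.0
at [575.3  40.8  39.7] ang 3.1 -> d [0.0001 0.0004 0.0002] roll -0.0004
[-3.45059362  0.95713418  5.87109427]
```

Contact with the floor: the vertical force has gone positive. I release and rise.

```bash
python3 -m crank '[{"dx":0,"dy":0,"dz":0,"roll":0},{"dx":0,"dy":0,"dz":0,"roll":0},{"dx":0,"dy":0,"dz":0,"roll":0},{"dx":0,"dy":0,"dz":0,"roll":0},{"dx":0,"dy":0,"dz":0,"roll":0}]' 1
python3 -m crank '[{"dx":0,"dy":0,"dz":-0.06,"roll":0},{"dx":0,"dy":0,"dz":-0.18,"roll":0},{"dx":0,"dy":0,"dz":-0.35,"roll":0},{"dx":0,"dy":0,"dz":-0.52,"roll":0},{"dx":0,"dy":0,"dz":-0.6,"roll":0}]'
python3 - <<'E'
from h import *
for i in range(4): c=imaging.camera('scene')
M=cloud(c);cv2.imwrite('pics/s4.png',cv2.resize(c['color'][140:290,120:330,::-1],(630,450)))
g=(M[...,2]>66)&(M[...,2]<76)&(np.hypot(M[...,0]-575.4,M[...,1]-40.8)<40);q=M[g]
print(len(q),cv2.minEnclosingCircle(q[:,:2].astype(np.float32)),np.median(q,0))
g=(M[...,2]>117)&(M[...,2]<127)&(M[...,0]>530)&(M[...,0]<620)&(M[...,1]>-250)&(M[...,1]<0);q=M[g][:,:2].astype(np.float32)
print(len(q),cv2.minAreaRect(q))
to(583.5,-105.5,220,93.3)
E
```

```text
time_s: 15.15
tcp_pos: [575.1, 40.6, 39.1]
eef_rot: [-0.0, 0.687, 0.726, 0.0]
ft_force: [-0.2, -0.1, -0.2]
width: 85.4
grip_force: 0.0
time_s: 15.78
tcp_pos: [576.1, 40.2, 223.5]
eef_rot: [0.001, 0.688, 0.726, 0.002]
ft_force: [0.6, -0.5, 0.1]
width: 85.3
grip_force: 0.0
265 ((575.2911376953125, 40.379150390625), 26.904905319213867) [577.41729919  43.28023279  72.69672351]
173 ((583.5851440429688, -106.68285369873047), (71.93305969238281, 20.566261291503906), 4.802941799163818)
at [575.1  40.5 219.8] ang 3.1 -> d [-0.4876  0.0012 -0.0009] roll 0.2496
```

View pics/s4.png

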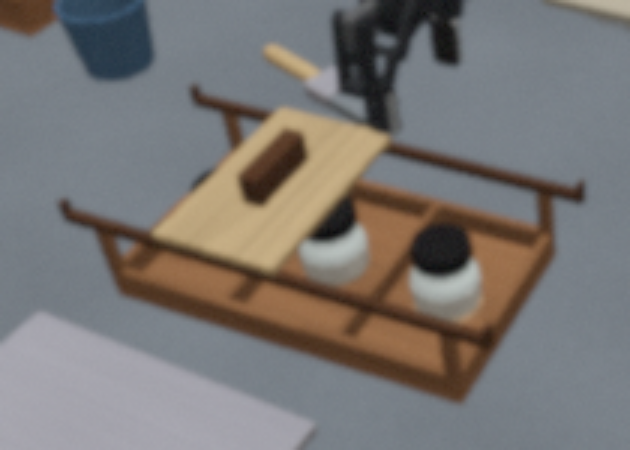

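The jar stands upright in the left cell at crop (443,270), measured (575.3, 40.4) against a cell centre of (575.4, 40.8). Next is the cover.

```bash
python3 -m crank '[{"dx":-0.1,"dy":0,"dz":0,"roll":0.2496},{"dx":-0.2,"dy":0,"dz":0,"roll":0.2496},{"dx":-0.3,"dy":0,"dz":0,"roll":0.2496},{"dx":-0.4,"dy":0,"dz":0,"roll":0.2496},{"dx":-0.487,"dy":0.001,"dz":0,"roll":0.2496}]'
python3 -m crank '[{"dx":0,"dy":0,"dz":0,"roll":0.102},{"dx":0,"dy":0,"dz":0,"roll":0.102},{"dx":0,"dy":0,"dz":0,"roll":0.102},{"dx":0,"dy":0,"dz":0,"roll":0.102},{"dx":0,"dy":0,"dz":0,"roll":0.102}]'
python3 -c "
from h import *
for i in range(4): c=imaging.camera('scene')
to(583.5,-105.5,116,93.3)"
```

```text
time_s: 16.6
tcp_pos: [582.7, -106.5, 218.1]
eef_rot: [-0.0, 0.943, 0.334, -0.001]
ft_force: [-0.2, 0.4, -0.6]
width: 85.7
grip_force: 0.0
time_s: 17.23
tcp_pos: [582.9, -105.2, 218.2]
eef_rot: [0.0, 1.0, 0.024, -0.001]
ft_force: [-0.3, -0.1, 0.1]
width: 85.3
grip_force: 0.0
at [ 583.2 -105.3  218.8] ang -87.2 -> d [0.001  0.0007 0.3427] roll -0.0014
```

```bash
python3 -m crank '[{"dx":0,"dy":0,"dz":0.1,"roll":-0.0014},{"dx":0,"dy":0,"dz":0.22,"roll":-0.0014},{"dx":0,"dy":0,"dz":0.31,"roll":-0.0014},{"dx":0,"dy":0,"dz":0.342,"roll":-0.0014},{"dx":0,"dy":0,"dz":0.342,"roll":-0.0014}]'
python3 -m crank '[{"dx":0,"dy":0,"dz":0,"roll":0},{"dx":0,"dy":0,"dz":0,"roll":0},{"dx":0,"dy":0,"dz":0,"roll":0},{"dx":0,"dy":0,"dz":0,"roll":0},{"dx":0,"dy":0,"dz":0,"roll":0}]' -1
python3 -c "
from h import *
for i in range(4): c=imaging.camera('scene')
to(575.4,40.8,116,93.3)"
```

```text
time_s: 18.05
tcp_pos: [583.4, -105.4, 116.6]
eef_rot: [0.0, 1.0, 0.028, -0.0]
ft_force: [0.4, -0.5, 0.1]
width: 85.6
grip_force: 0.0
time_s: 18.68
tcp_pos: [583.6, -105.4, 117.0]
eef_rot: [-0.0, 1.0, 0.028, 0.0]
ft_force: [-0.9, -0.3, 6.0]
width: 18.8
grip_force: 58.9
at [ 583.6 -105.4  117. ] ang -86.8 -> d [-0.     -0.4882  0.0034] roll -0.0002
```

```bash
python3 -m crank '[{"dx":0,"dy":-0.04,"dz":0,"roll":0},{"dx":0,"dy":-0.13,"dz":0,"roll":0},{"dx":0,"dy":-0.24,"dz":0,"roll":0},{"dx":0,"dy":-0.35,"dz":0,"roll":0},{"dx":0,"dy":-0.43,"dz":0,"roll":0}]'
python3 -m crank '[{"dx":0,"dy":-0.03,"dz":0,"roll":0},{"dx":0,"dy":-0.05,"dz":0,"roll":0},{"dx":0,"dy":-0.058,"dz":0,"roll":0},{"dx":0,"dy":-0.058,"dz":0,"roll":0},{"dx":0,"dy":-0.058,"dz":0,"roll":0}]'
python3 -c "
from h import *
for i in range(4): c=imaging.camera('scene')
to(575.4,40.8,116,93.3)"
```

```text
time_s: 19.5
tcp_pos: [576.1, 25.2, 117.0]
eef_rot: [-0.0, 1.0, 0.028, 0.0]
ft_force: [0.5, -3.2, 5.3]
width: 19.1
grip_force: 61.4
time_s: 20.12
tcp_pos: [575.1, 42.0, 117.0]
eef_rot: [-0.0, 1.0, 0.028, -0.0]
ft_force: [-2.9, 0.8, 8.1]
width: 18.9
grip_force: 61.7
at [575.1  42.  117. ] ang -86.7 -> d [0.0007 0.004  0.0034] roll -0.0001
```

```bash
python3 -m crank '[{"dx":0,"dy":0.004,"dz":0,"roll":0},{"dx":0,"dy":0.004,"dz":0,"roll":0}]'
python3 -m crank '[{"dx":0,"dy":0,"dz":0,"roll":0},{"dx":0,"dy":0,"dz":0,"roll":0},{"dx":0,"dy":0,"dz":0,"roll":0},{"dx":0,"dy":0,"dz":0,"roll":0},{"dx":0,"dy":0,"dz":0,"roll":0}]' 1
python3 -m crank '[{"dx":0,"dy":0,"dz":-0.1,"roll":0},{"dx":0,"dy":0,"dz":-0.25,"roll":0},{"dx":0,"dy":0,"dz":-0.43,"roll":0},{"dx":0,"dy":0,"dz":-0.43,"roll":0},{"dx":0,"dy":0,"dz":-0.43,"roll":0}]'
python3 - <<'E'
from h import *
for i in range(3): c=imaging.camera('scene')
M=cloud(c);cv2.imwrite('pics/s5.png',c['color'][100:330,100:520,::-1])
g=(M[...,2]>117)&(M[...,2]<127)&(M[...,0]>530)&(M[...,0]<620)&(M[...,1]>-250)&(M[...,1]<90);q=M[g][:,:2].astype(np.float32)
b=cv2.minAreaRect(q);print(len(q),b)
t=np.radians(3.3);print("slide",(np.array(b[0])-[581.5,-65])@[-np.sin(t),np.cos(t)])
E
```

```text
time_s: 20.58
tcp_pos: [575.2, 41.1, 117.0]
eef_rot: [-0.001, 1.0, 0.029, -0.0]
ft_force: [-2.9, 1.2, 9.2]
width: 18.7
grip_force: 61.8
time_s: 21.2
tcp_pos: [575.3, 39.7, 116.5]
eef_rot: [-0.0, 1.0, 0.028, -0.0]
ft_force: [0.2, -0.2, 0.4]
width: 85.2
grip_force: 0.0
time_s: 21.82
tcp_pos: [575.1, 39.8, 245.0]
eef_rot: [-0.0, 1.0, 0.028, -0.0]
ft_force: [0.0, -0.4, -1.4]
width: 85.4
grip_force: 0.0
197 ((576.2653198242188, 42.1363639831543), (71.02728271484375, 21.598920822143555), 2.5725502967834473)
slide 107.2600415151274
```

View pics/s5.png

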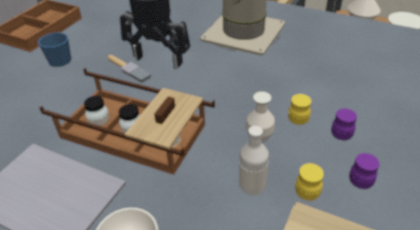

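The cover sits over the left cell (crop (165,115), slide ≈ 107 mm). The other two jars, the bottle, the vase and the look-alikes are undisturbed, and the gripper is clear.

```bash
python3 -c "
from cell import manip
print(manip.finish_job())"
```

```text
the job is handed in; nothing more can be done
None
```

Job handed in at about 22 s of robot time: the ink jar stands upright in the left cell, measured within 1 mm of its centre, and the cover is over that cell, about 1 mm off centre by the camera.

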